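# Weed out the tired bag clips

## Robot

A 7-joint arm with a two-finger parallel gripper is mounted at the origin on the work surface; the furniture and walls round the work are solid. World frame = base frame: x ahead of the robot, y to its left, z up, the work surface at z = 0. Lengths are in mm, angles in rad, forces in N, time in s.
With the tool pointing down it reaches from about 425 to 1025 mm from the base axis. Payload 9.4 kg.
Tool frame: the origin (TCP) lies midway between the tips of the shut fingers; the grasp point (between the pads) lies manip.grip_depth behind it (manip.grip_depth is the distance from the TCP to the grasp point, in mm); z points along the fingers, y is the line along which they close (so a half turn about z gives the same grasp; the last joint's range is limited). The gripper opens to 93 mm and grips with 3 to 60 N. Pads are 15 mm wide; open, the fingers measure 128 mm over their backs; the gripper's body (75 mm by 188 mm) begins 65 mm behind the grasp point.
Start: joints at [-1.344, 0.599, -0.003, 1.599, 0.002, 0.943, -0.08], TCP at [216.887, 691.798, 218.618] pointing down, gripper open.
Joint ranges: [-2.57, 2.57], [-0.35, 1.97], [-1.29, 1.29], [0.11, 2.56], [-1.05, 4.19], [0.11, 1.86], [-2.63, 2.63]. Speed limits (rad/s): [2.22, 2.22, 3.01, 3.01, 3.14, 3.14, 3.14].

## Interface

Orientations are given as [roll, pitch, yaw] about the fixed x, y, z axes, in that order (R = Rz(yaw) Ry(pitch) Rx(roll)).
In Python, from station import manip, cams, finder gives the robot as it stands.
- The arm moves only by the tool servo_tool, never from a script. Its argument "rows" is a list of rows, each a list of 7 numbers: the shift along the tool's x, y, z scaled (see below), then the turn, a rotation vector about the tool's x, y, z scaled (see below), then the closure, from -1 (fully open) to 1 (shut). A call has exactly 10 rows; each row shifts and turns the commanded pose from where the row before left it, along the tool's axes as they then stand; what a row does not reach is not made up. The controller multiplies each number of a shift by 5 cm and each number of a turn by 4 degrees. A row lasts 1/10 s, in which the tool goes at most 50 mm and 8.59 degrees, less where a joint would pass 70% of its speed; a pose out of reach is approached as far as the arm can. A call with a number of a shift or a turn outside -1 to 1 is refused whole. A call with a gripper value outside its range is refused whole. The fingers move at their own pace and stop on an object; the grip force is fixed at half the most. Time passes only in rows, so rows that do not move let the fingers close, or fill a call up. It gives the time, the measured TCP pose, the force, the opening and the grip force at its end, in the units of the state.
- manip.sense(): the state, without advancing time (a new reading comes with each control period).
- cams.grab_frame(name): name is "side" or "top"; returns the picture (400x640x3 uint8, red, green, blue); there is no depth.
- cams.calibration(name): a dict with "fovy" (degrees; the focal length in pixels is half the picture's height over the tangent of half this angle, whatever the lens; pixels are square), "cx", "cy" (the principal point, pixels), "position" and "rotation" of the camera in the world. Camera axes: x right, y down, z forward; pixel columns grow to the right and rows downward; lengths in mm; the calibration is good to about 2 mm. A picture is of the moment at which its call begins. calibration takes no time and is no camera call.
- manip.job_done(): hands the job in; it is judged then, once.
Trained networks look in the newest picture that a camera, given by its name, has taken for a name from the list of things; names that differ only in an ending like _2 or _b are one class to them, and where a whole thing is asked for, a point or a joint stands for the part that bears it (a point fixed in the world has none). Each returns a list of dicts, best first, with "p" (0 to 1); they miss things now and then, are a little off and sometimes report something else, mostly with a low value. They report only what shows in the picture. A call takes as long as a camera call. They do not tell look-alikes from the thing itself.
- finder.look_for(camera, thing): "rect" ([left, top, width, height] in pixels, round what is visible of it).
The state is a dict: "time": time; "joint_positions": joint angles; "joint_vel": joint speeds; "joint_efforts": joint torques, N m; "position": TCP position; "orientation": TCP orientation; "force": force on the tool from outside, world axes, zero at the start; "moment": the same for the moment, N m; "gripper_width": finger opening in mm; "gripper_force": force on a finger pad.
Only numpy, scipy, OpenCV 4.12 (cv2) and the standard library are available. Lean on these libraries where they do the work, as an engineer would, in place of code of your own. Each camera call takes 0.05 s, during which the arm holds its last target. There are 200 camera calls.

## Task

Squeeze the handles of the blue bag clips standing on the rack to feel their springs. Put every clip with a weak, tired spring into the woven basket, and leave the firm ones standing upright, clipped on the rack. Do not shove or knock over the spice jar or the salt pot.

Things in the scene. Friction and masses are not known exactly. Their poses are not given: they have to be found in the camera images.
- clip_1_mid (a point): one of four alike blue sprung bag clips (peg-like, 112 x 38 mm). Point: middle of its length, on its centre plane. z runs from jaws to handles, y along the pivot pin, x from handle to handle. Starts upright, handles up, jaws on the rack's blade, pin resting on the blade's top edge. Jaw tips 55 mm below the point, pin 5 mm below, handle ends 57 mm above. Firm or weak: its place varies.
- clip_2_mid (a point): another of the four blue clips, looks exactly like clip_1_mid, same point and axes; firm or weak. Each clip: two ribbed finger plates 36 mm wide, 38 mm tall, centred 38 mm above the point; 55 mm apart over their outsides while on the blade, 38 mm when squeezed to the stop, jaw tips then about 25 mm apart. Weighs about 60 g.
- clip_3_mid (a point): another of the four blue clips, looks exactly like clip_1_mid, same point and axes; firm or weak. A firm spring pushes back on each finger with about 10 N when the jaws just leave the blade, rising to about 23 N at the stop. On the rack the point starts 96 mm above the worktop.
- clip_4_mid (a point): another of the four blue clips, looks exactly like clip_1_mid, same point and axes; firm or weak. A weak spring pushes back on each finger with about 2.5 N when the jaws just leave the blade, rising to about 6 N at the stop. On the blade a firm clip's jaw tips grip it with about 10 N, a weak one's with about 2.5 N.
- rack: clip rack, fixed: pale wooden foot 100 x 340 x 14 mm, two end posts (88 mm high, 158 mm either side of the middle) and between them an upright steel blade 6 mm thick, 300 mm long, top edge 85 mm up. Origin under its middle on the worktop; y along the blade, x across it, z up. Clips stand along it at least 55 mm apart between centres; their handles open across it, along x.
- basket: oval woven seagrass tray with a green scalloped rim, fixed, 232 mm (x) x 334 mm (y), 54 mm high to the rim's solid part (scallops to 68 mm), inside about 185 x 275 mm. Origin under its middle on the worktop, floor 7 mm above; y along its length. A cork bottle stopper (44 mm) lies in it near its -y end, about 110 mm from the middle.
- spice_jar: spice jar with a red lid, 47 mm across, 97 mm tall, loose, stands behind the rack. Origin under its middle.
- salt_pot: round wooden salt pot, 69 mm across, 58 mm tall, loose, stands in front of the rack. Origin under its middle.
Mind the look-alikes: they are no part of the job. Leave any pink or turquoise look-alike of the part that bears clip_3_mid alone. Leave any orange look-alike of the part that bears clip_1_mid alone.

How it is judged (in metres and radians):
At the end, for the whole second after the job is handed in: Each clip at rest in the basket (middle within 95 mm of its centre across, 140 mm along, below 80 mm) or on the blade (within 8 mm of its plane, 145 mm of its centre, 88 to 112 mm high, lean under 0.26 rad, moving jaw gripping over 5 N); two grip so (((x of clip_1_mid in the frame of rack between -0.008 and 0.008 m and y of clip_1_mid in the frame of rack between -0.145 and 0.145 m and z of clip_1_mid in the frame of rack between 0.088 and 0.112 m and angle between clip_1_mid's own z axis and vertical below 0.26 rad and contact force between clip_1_jaw and rack above 5 N) or (x of clip_1_mid in the frame of basket between -0.095 and 0.095 m and y of clip_1_mid in the frame of basket between -0.14 and 0.14 m and z of clip_1_mid in the frame of basket below 0.08 m)) and linear speed of each of clip_1, clip_2, clip_3, clip_4 below 0.02 m/s and ((x of clip_2_mid in the frame of rack between -0.008 and 0.008 m and y of clip_2_mid in the frame of rack between -0.145 and 0.145 m and z of clip_2_mid in the frame of rack between 0.088 and 0.112 m and angle between clip_2_mid's own z axis and vertical below 0.26 rad and contact force between clip_2_jaw and rack above 5 N) or (x of clip_2_mid in the frame of basket between -0.095 and 0.095 m and y of clip_2_mid in the frame of basket between -0.14 and 0.14 m and z of clip_2_mid in the frame of basket below 0.08 m)) and ((x of clip_3_mid in the frame of rack between -0.008 and 0.008 m and y of clip_3_mid in the frame of rack between -0.145 and 0.145 m and z of clip_3_mid in the frame of rack between 0.088 and 0.112 m and angle between clip_3_mid's own z axis and vertical below 0.26 rad and contact force between clip_3_jaw and rack above 5 N) or (x of clip_3_mid in the frame of basket between -0.095 and 0.095 m and y of clip_3_mid in the frame of basket between -0.14 and 0.14 m and z of clip_3_mid in the frame of basket below 0.08 m)) and ((x of clip_4_mid in the frame of rack between -0.008 and 0.008 m and y of clip_4_mid in the frame of rack between -0.145 and 0.145 m and z of clip_4_mid in the frame of rack between 0.088 and 0.112 m and angle between clip_4_mid's own z axis and vertical below 0.26 rad and contact force between clip_4_jaw and rack above 5 N) or (x of clip_4_mid in the frame of basket between -0.095 and 0.095 m and y of clip_4_mid in the frame of basket between -0.14 and 0.14 m and z of clip_4_mid in the frame of basket below 0.08 m)) and (contact force between each of clip_1_jaw, clip_2_jaw and rack above 5 N or contact force between each of clip_1_jaw, clip_3_jaw and rack above 5 N or contact force between each of clip_1_jaw, clip_4_jaw and rack above 5 N or contact force between each of clip_2_jaw, clip_3_jaw and rack above 5 N or contact force between each of clip_2_jaw, clip_4_jaw and rack above 5 N or contact force between each of clip_3_jaw, clip_4_jaw and rack above 5 N)); the robot touches nothing.
It fails at once if the spice jar is shoved more than 40 mm or knocked over (distance of spice_jar from where it was at the start of the episode above 0.04 m or angle between spice_jar's own z axis and vertical above 0.6 rad).
It fails at once if the salt pot is shoved more than 40 mm or knocked over (distance of salt_pot from where it was at the start of the episode above 0.04 m or angle between salt_pot's own z axis and vertical above 0.6 rad).
It also fails if it takes over 64 s, if anything falls off the work surface, if the arm or the gripper's body presses on something with over 40 N, if the wrist force passes 120 N, or if a joint passes its speed limit or range.

## Working session

There is one attempt and no reset: what is moved stays moved. The work goes in short steps, Python scripts to look and compute and a tool call to move; the robot and the scene stay as the last step left them, time stands still between calls to the robot, and variables do not carry over. Pictures are saved under pics/ and viewed, at most 10 in all, crops included, and the job is handed in when it is done.

Besides the shell and the picture viewer there is one more tool, called after ">>>" as name(argument=value, ...) on one line, values as JSON. servo_tool: Moves the arm, as the interface text tells. Its arguments: {"type":"object","properties":{"rows":{"type":"array","items":{"type":"array","items":{"type":"number","minimum":-1,"maximum":1}}}},"required":["rows"]}

```bash
mkdir -p pics
python3 - <<'E'
from station import manip, cams, finder
import cv2
for c in ("side","top"):
    im=cams.grab_frame(c); cv2.imwrite(f"pics/{c}0.png",im[:,:,::-1])
    print(c,cams.calibration(c))
    for t in ("clip_1_mid","rack","basket","spice_jar","salt_pot"):
        print(t,[( [round(v) for v in d["rect"]],round(d["p"],2)) for d in finder.look_for(c,t)][:8])
print(manip.sense(), manip.grip_depth)
E
```

```text
side {'fovy': 50.40857555217728, 'cx': 313.4028404153929, 'cy': 199.9497790857588, 'position': array([526.61671066, 942.05369619, 809.93703726]), 'rotation': array([-2.20468649, -0.0120672 , -3.10044075])}
clip_1_mid [([310, 233, 24, 24], 0.96), ([369, 208, 24, 34], 0.89)]
rack [([294, 219, 67, 130], 0.87)]
basket [([291, 153, 72, 72], 0.97)]
spice_jar [([251, 270, 26, 41], 0.95)]
salt_pot [([363, 256, 26, 36], 0.97), ([307, 231, 27, 26], 0.36)]
top {'fovy': 50.63736062054927, 'cx': 317.7996916230243, 'cy': 206.69325731537523, 'position': array([ 449.9363871 ,   -6.14553227, 1196.11289672]), 'rotation': array([-3.0653741 , -0.01418105, -1.58022261])}
clip_1_mid [([291, 260, 16, 21], 0.8), ([226, 193, 22, 24], 0.75)]
rack [([163, 184, 134, 58], 0.55)]
basket [([314, 168, 125, 89], 0.56)]
spice_jar [([198, 154, 21, 21], 0.72)]
salt_pot [([232, 248, 25, 24], 0.84)]
{'time': 0.6, 'joint_positions': array([-1.34369968,  0.59927844, -0.00246761,  1.59941021,  0.00178584,
        0.94289337, -0.07979683]), 'joint_vel': array([-2.71187881e-04, -1.13346333e-03, -5.16832261e-04, -3.10685666e-04,
       -5.35137708e-04,  1.89996586e-05, -8.90767198e-04]), 'joint_efforts': array([-2.20900693e-03, -7.64407182e+01,  1.49515349e+00, -2.52618009e+01,
       -5.23875759e-02,  1.05197582e-02,  4.72256806e-05]), 'position': array([216.90289462, 691.79081293, 218.63012553]), 'orientation': array([3.14157568e+00, 5.21897735e-05, 2.83778586e+00]), 'force': array([-0.21373186, -0.35910114,  0.04118327]), 'moment': array([-0.03548052, -0.0366509 ,  0.00461921]), 'gripper_force': 0.0, 'gripper_width': 93.0979794770935} 18.8
```

Run:
```python
import cv2, numpy as np
a=cv2.imread("pics/top0.png"); b=cv2.imread("pics/side0.png")
cv2.imwrite("pics/t1.png",cv2.resize(a[130:310,140:460],None,fx=2.5,fy=2.5,interpolation=cv2.INTER_CUBIC))
cv2.imwrite("pics/s1.png",cv2.resize(b[140:360,220:440],None,fx=2.7,fy=2.7,interpolation=cv2.INTER_CUBIC))
```

```text
(no output)
```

View pics/t1.png

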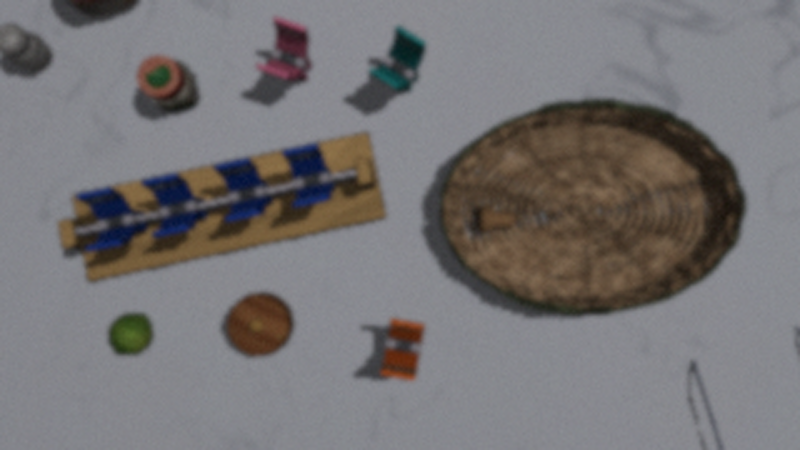

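View pics/s1.png

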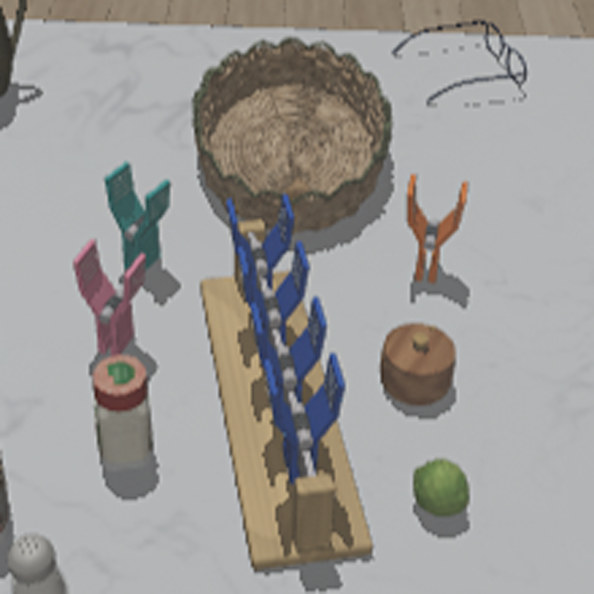

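Top view (pixels): the four blue clips on the blade are at about (181,217), (208,211), (237,205) and (265,199). Look-alikes are pink (253,150), turquoise (300,154) and orange (301,269), all standing off the rack, so the blue ones are my choice. The spice jar is at (205,162), the salt pot at (243,259) and the basket at (377,212). The crop above already confirms the clips.

```bash
cat > h.py <<'E'
import numpy as np, cv2
from scipy.spatial.transform import Rotation as Rn
from station import manip, cams, finder
def cal(c):
    k=cams.calibration(c); f=200/np.tan(np.radians(k["fovy"])/2)
    return np.array(k["position"]),Rn.from_euler("xyz",k["rotation"]).as_matrix(),f,k["cx"],k["cy"]
def ray(c,u,v,z):
    p,R,f,cx,cy=cal(c); d=R@np.array([(u-cx)/f,(v-cy)/f,1]); return p+d*(z-p[2])/d[2]
def proj(c,P):
    p,R,f,cx,cy=cal(c); q=(np.atleast_2d(P)-p)@R; return np.c_[cx+f*q[:,0]/q[:,2],cy+f*q[:,1]/q[:,2]]
E
python3 - <<'E'
from h import *
from scipy.optimize import minimize
masks={}
for c in ("top","side"):
    im=cv2.imread(f"pics/{c}0.png").astype(int)
    m=((im[:,:,0]-im[:,:,2]>35)&(im[:,:,0]-im[:,:,1]>25)).astype(np.uint8)
    y0=170 if c=="top" else 195
    n,l,s,ce=cv2.connectedComponentsWithStats(m)
    print(c,[(s[i].tolist(),ce[i].round(1).tolist()) for i in range(1,n) if s[i][4]>15]); masks[c]=m
a=ray("top",167.2,223.6,88);b=ray("top",286.4,198.8,88)
yaw=np.arctan2(-(b-a)[0],(b-a)[1]); print("posts",a,b,np.linalg.norm(b-a),"mid",(a+b)/2,yaw)
# silhouette fit: 2 handle plates per clip
def poly(x0,y0,th,s,sgn):
    # rack y axis direction (pointing to +y world)
    ey=np.array([-np.sin(th),np.cos(th),0]);ex=np.array([np.cos(th),np.sin(th),0])
    o=np.array([x0,y0,0])+ey*s
    return [o+sgn*ex*xx+ey*yy+np.array([0,0,z]) for xx,yy,z in ((8,-18,100),(8,18,100),(27,18,153),(27,-18,153))]
def render(p,c):
    r=np.zeros((400,640),np.uint8)
    for s in p[3:]:
        for sg in (1,-1):
            q=proj(c,np.array(poly(p[0],p[1],p[2],s,sg)))
            cv2.fillConvexPoly(r,np.round(q*16).astype(np.int32),1,shift=4,lineType=8)
    return r
def cost(p):
    t=0
    for c in masks:
        r=render(p,c); t+=1-(r&masks[c]).sum()/((r|masks[c]).sum())
    return t
mid=(a+b)/2
th=np.arctan2(-(a-b)[0],(a-b)[1])
s0=[]
for u,v in ((181,217),(208,211),(237,205),(265,199)):
    w=ray("top",u,v,105); s0.append(float((w-mid)[:2]@np.array([-np.sin(th),np.cos(th)])))
p=np.array([mid[0],mid[1],th]+s0); print(p,cost(p))
sim=np.array([p]+[p+d for d in np.diag([8,8,.05,8,8,8,8])])
r=minimize(cost,p,method="Nelder-Mead",options=dict(initial_simplex=sim,maxiter=1500,xatol=.05,fatol=1e-5))
print(r.x.round(3),r.fun)
p=r.x
for s in p[3:]: print("clip",p[0]-np.sin(p[2])*s,p[1]+np.cos(p[2])*s)
for n,u,v,z in (("jar",205,161,97),("salt",243,259,58),("basketT",377,212.5,54),("stopper",338,217,25)): print(n,ray("top",u,v,z))
for c in ("top","side"):
    im=cv2.imread(f"pics/{c}0.png"); e=render(p,c)
    cs,_=cv2.findContours(cv2.resize(e,None,fx=5,fy=5,interpolation=0),cv2.RETR_LIST,2)
    big=cv2.resize(im,None,fx=5,fy=5,interpolation=cv2.INTER_CUBIC); cv2.drawContours(big,cs,-1,(0,255,255),1)
    cr=big[850:1250,750:1500] if c=="top" else big[1000:1600,1400:1900]
    cv2.imwrite(f"pics/{c}fit.png",cr)
E
```

```text
top [([254, 188, 13, 4, 34], [260.0, 189.6]), ([257, 193, 13, 7, 66], [262.7, 196.1]), ([227, 194, 12, 4, 31], [232.5, 195.5]), ([231, 199, 13, 7, 64], [236.7, 201.8]), ([198, 200, 13, 4, 34], [204.0, 201.5]), ([171, 205, 14, 5, 36], [177.8, 207.1]), ([203, 204, 13, 8, 72], [209.0, 207.5]), ([258, 204, 14, 9, 79], [264.7, 207.6]), ([178, 209, 13, 8, 69], [183.8, 212.9]), ([231, 209, 15, 9, 80], [238.0, 213.3]), ([202, 215, 17, 9, 81], [210.2, 219.3]), ([175, 221, 19, 9, 88], [184.4, 225.0])]
side [([304, 213, 27, 106, 441], [317.8, 266.4]), ([317, 212, 12, 28, 126], [322.8, 227.5]), ([322, 229, 12, 30, 135], [327.8, 245.9]), ([327, 250, 14, 31, 160], [333.8, 267.3]), ([333, 271, 15, 41, 198], [339.7, 290.1])]
posts [493.47468149 370.54009663  88.        ] [555.92428861  59.73544652  88.        ] 317.016535774372 mid [524.69948505 215.13777158  88.        ] -2.943304171171295
[ 5.24699485e+02  2.15137772e+02  1.98288482e-01  1.15356708e+02
  4.47398392e+01 -3.11994677e+01 -1.04922751e+02] 1.11998076799934Traceback (most recent call last):
  File "<stdin>", line 37, in <module>
    res = _minimize_neldermead(fun, x0, args, callback, bounds=bounds,
                               **options)
    fxr = func(xr)
    fx = function(np.copy(x), *(wrapper_args + args))
  File "<stdin>", line 28, in cost
  File "<stdin>", line 22, in render
  File "h.py", line 10, in proj
    p,R,f,cx,cy=cal(c); q=(np.atleast_2d(P)-p)@R; return np.c_[cx+f*q[:,0]/q[:,2],cy+f*q[:,1]/q[:,2]]
                ~~~^^^
  File "h.py", line 5, in cal
    k=cams.calibration(c); f=200/np.tan(np.radians(k["fovy"])/2)
ValueError: time passes only in moves, steps and waits
```

```bash
python3 - <<'E'
s=open("h.py").read().replace("def cal(c):","import functools\n@functools.cache\ndef cal(c):"); open("h.py","w").write(s)
E
python3 - <<'E'
from h import *
from scipy.optimize import minimize
masks={}
for c in ("top","side"):
    im=cv2.imread(f"pics/{c}0.png").astype(int)
    masks[c]=((im[:,:,0]-im[:,:,2]>35)&(im[:,:,0]-im[:,:,1]>25)).astype(np.uint8)
def poly(x0,y0,th,s,sgn):
    ey=np.array([-np.sin(th),np.cos(th),0]);ex=np.array([np.cos(th),np.sin(th),0])
    o=np.array([x0,y0,0])+ey*s
    return [o+sgn*ex*xx+ey*yy+np.array([0,0,z]) for xx,yy,z in ((8,-18,100),(8,18,100),(27,18,153),(27,-18,153))]
def render(p,c):
    r=np.zeros((400,640),np.uint8)
    for s in p[3:]:
        for sg in (1,-1):
            q=proj(c,np.array(poly(p[0],p[1],p[2],s,sg)))
            cv2.fillConvexPoly(r,np.round(q*16).astype(np.int32),1,shift=4)
    return r
def cost(p):
    return sum(1-(r&masks[c]).sum()/((r|masks[c]).sum()) for c in masks for r in [render(p,c)])
p=np.array([524.7,215.1,.198,115.4,44.7,-31.2,-104.9])
sim=np.array([p]+[p+d for d in np.diag([8,8,.05,8,8,8,8])])
r=minimize(cost,p,method="Nelder-Mead",options=dict(initial_simplex=sim,maxiter=1500,xatol=.05,fatol=1e-5))
p=r.x; print(p.round(3),r.fun)
for s in p[3:]: print("clip",p[0]-np.sin(p[2])*s,p[1]+np.cos(p[2])*s)
for n,u,v,z in (("jar",205,161,97),("salt",243,259,58),("basketT",377,212.5,54),("stopper",338,217,25)): print(n,ray("top",u,v,z))
e=lambda q:q.round(1).tolist()
for c in masks: print(c,"post tops",e(proj(c,[[493.5,370.5,88],[555.9,59.7,88]])))
out=[]
for c in masks:
    im=cv2.imread(f"pics/{c}0.png"); e=render(p,c); k=5
    cs,_=cv2.findContours(cv2.resize(e,None,fx=k,fy=k,interpolation=0),cv2.RETR_LIST,2)
    big=cv2.resize(im,None,fx=k,fy=k,interpolation=cv2.INTER_CUBIC); cv2.drawContours(big,cs,-1,(0,255,255),1)
    out.append(big[900:1200,800:1400] if c=="top" else cv2.resize(big[1020:1620,1480:1780],(150,300)))
cv2.imwrite("pics/fit.png",np.hstack(out))
E
```

```text
[ 5.27603e+02  2.14968e+02  2.02000e-01  1.09412e+02  4.42010e+01
 -3.04440e+01 -9.74070e+01] 0.8801662045629873
clip 505.6913507198761 322.1640841767863
clip 518.7507663640118 258.2739693462821
clip 533.6994678974021 185.14096833301724
clip 547.1098357950514 119.53390227069677
jar [656.22922351 271.83712758  97.        ]
salt [398.39433086 177.82106509  58.        ]
basketT [ 519.87287207 -183.5979421    54.        ]
stopper [510.06438601 -79.39209984  25.        ]
top post tops [[167.2, 223.6], [286.4, 198.8]]
side post tops [[336.3, 317.2], [312.8, 221.9]]
```

View pics/fit.png

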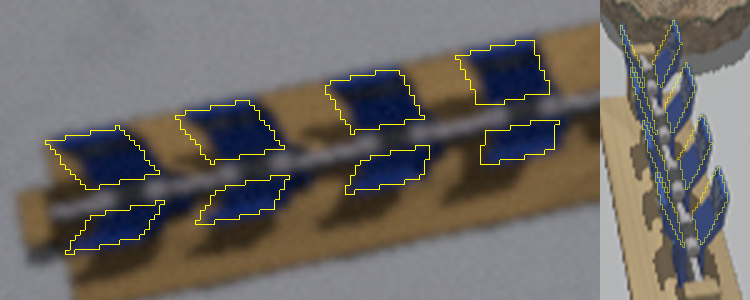

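The fit puts the clips at about (504,322), (517,258), (532,185) and (545,120) mm, with rack yaw about 0.2. I'll turn the tool so it closes across the blade.

>>> servo_tool(rows=[[0, 0, 0, 0, 0, 1, -1], [0, 0, 0, 0, 0, 1, -1], [0, 0, 0, 0, 0, 1, -1], [0, 0, 0, 0, 0, 1, -1], [0, 0, 0, 0, 0, 1, -1], [0, 0, 0, 0, 0, 1, -1], [0, 0, 0, 0, 0, 1, -1], [0, 0, 0, 0, 0, 1, -1], [0, 0, 0, 0, 0, 1, -1], [0, 0, 0, 0, 0, 1, -1]])

```text
time: 1.6
position: [216.8, 691.9, 218.7]
orientation: [3.142, -0.0, 2.137]
force: [0.5, 0.1, 0.8]
gripper_width: 92.9
gripper_force: 0.0
```

>>> servo_tool(rows=[[0, 0, 0, 0, 0, 1, -1], [0, 0, 0, 0, 0, 1, -1], [0, 0, 0, 0, 0, 1, -1], [0, 0, 0, 0, 0, 1, -1], [0, 0, 0, 0, 0, 1, -1], [0, 0, 0, 0, 0, 0.24, -1], [-0.6, 0.3, 0, 0, 0, 0, -1], [-0.6, 0.3, 0, 0, 0, 0, -1], [-0.6, 0.3, 0, 0, 0, 0, -1], [-0.6, 0.3, 0, 0, 0, 0, -1]])

```text
time: 2.6
position: [300.5, 585.4, 218.7]
orientation: [3.141, -0.0, 1.776]
force: [0.6, 0.5, -0.4]
gripper_width: 93.0
gripper_force: 0.0
```

>>> servo_tool(rows=[[-0.6, 0.3, 0, 0, 0, 0, -1], [-0.6, 0.3, 0, 0, 0, 0, -1], [-0.6, 0.3, 0, 0, 0, 0, -1], [-0.6, 0.3, 0, 0, 0, 0, -1], [-0.6, 0.3, 0, 0, 0, 0, -1], [-0.6, 0.3, 0, 0, 0, 0, -1], [-0.6, 0.3, 0, 0, 0, 0, -1], [-0.6, 0.3, 0, 0, 0, 0, -1], [-0.6, 0.3, 0, 0, 0, 0, -1], [-0.6, 0.3, 0, 0, 0, 0, -1]])

```text
time: 3.6
position: [508.0, 321.7, 218.8]
orientation: [3.141, -0.0, 1.775]
force: [-0.4, 0.7, 0.3]
gripper_width: 93.4
gripper_force: 0.0
```

>>> servo_tool(rows=[[0, -0.06, 0.3, 0, 0, 0, -1], [0, 0, 0.3, 0, 0, 0, -1], [0, 0, 0.3, 0, 0, 0, -1], [0, 0, 0.3, 0, 0, 0, -1], [0, 0, 0.3, 0, 0, 0, -1], [0, 0, 0.26, 0, 0, 0, -1], [0, 0, 0.2, 0, 0, 0, -1], [0, 0, 0.1, 0, 0, 0, -1], [0, 0, 0, 0, 0, 0, -1], [0, 0, 0, 0, 0, 0, -1]])

```text
time: 4.6
position: [504.6, 322.3, 116.0]
orientation: [3.141, -0.0, 1.774]
force: [0.3, -0.2, -0.5]
gripper_width: 93.4
gripper_force: 0.0
```

Run:
```python
from h import *
im=cams.grab_frame("side"); cv2.imwrite("pics/c1.png",cv2.resize(im[190:340,270:420],None,fx=4,fy=4,interpolation=cv2.INTER_CUBIC)[:,:,::-1])
print(manip.sense()["force"])
```

```text
[-0.40795359  0.24880366  0.70438551]
```

View pics/c1.png

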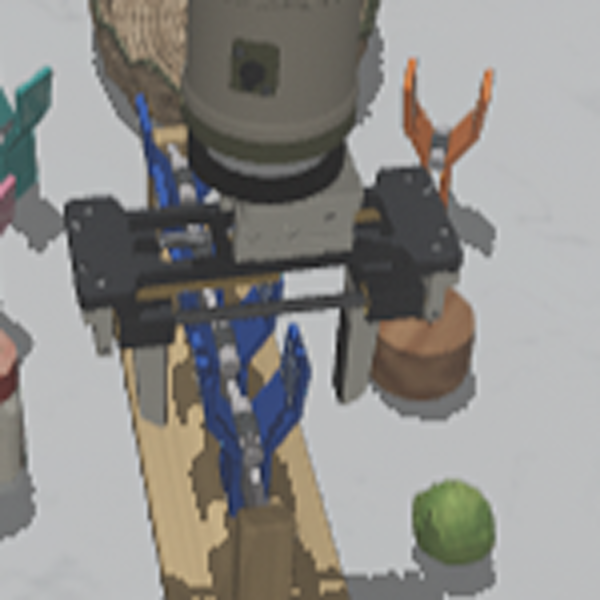

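Run:
```python
from h import *
q=lambda P:((proj("side",P)-[270,190])*4).round().tolist()
print(q([504.6,322.3,116]),q([504.6,322.3,91]))
ey=np.array([-.2,.98,0]);ex=np.array([.98,.2,0]);o=np.array([504.6,322.3,0])
for s in (1,-1): print([q(o+s*ex*x+ey*y+[0,0,z]) for x,y,z in ((27,18,153),(27,-18,153),(27,18,115),(27,-18,115),(46,7.5,116))])
for v in (215,208,193): print(ray("side",270+245/4,190+440/4,91))
```

```text
[[247.0, 401.0]] [[245.0, 432.0]]
[[[204.0, 385.0]], [[193.0, 334.0]], [[203.0, 434.0]], [[191.0, 383.0]], [[164.0, 422.0]]]
[[[308.0, 373.0]], [[293.0, 323.0]], [[303.0, 422.0]], [[289.0, 372.0]], [[334.0, 402.0]]]
[504.55614288 327.6279092   91.        ]
[504.55614288 327.6279092   91.        ]
[504.55614288 327.6279092   91.        ]
```

The pads straddle clip 1 and match the predicted handle outline (tips at crop (155,420) and (350,400)). Next is a partial squeeze.

>>> servo_tool(rows=[[0, 0, 0, 0, 0, 0, 0], [0, 0, 0, 0, 0, 0, 0], [0, 0, 0, 0, 0, 0, 0], [0, 0, 0, 0, 0, 0, 0], [0, 0, 0, 0, 0, 0, 0], [0, 0, 0, 0, 0, 0, 0], [0, 0, 0, 0, 0, 0, 0], [0, 0, 0, 0, 0, 0, 0], [0, 0, 0, 0, 0, 0, 0], [0, 0, 0, 0, 0, 0, 0]])

```text
time: 5.65
position: [505.3, 322.6, 116.3]
orientation: [3.139, -0.001, 1.774]
force: [1.2, 0.3, 5.1]
gripper_width: 46.5
gripper_force: 4.9
```

It reads 4.9 N at 46.5 mm where a firm one would give about 16 N, so clip 1 is weak. I'll squeeze it fully and lift.

>>> servo_tool(rows=[[0, 0, 0, 0, 0, 0, 1], [0, 0, 0, 0, 0, 0, 1], [0, 0, 0, 0, 0, 0, 1], [0, 0, 0, 0, 0, 0, 1], [0, 0, -0.1, 0, 0, 0, 1], [0, 0, -0.3, 0, 0, 0, 1], [0, 0, -0.5, 0, 0, 0, 1], [0, 0, -0.5, 0, 0, 0, 1], [0, 0, -0.6, 0, 0, 0, 1], [0, 0, -0.6, 0, 0, 0, 1]])

```text
time: 6.65
position: [503.9, 321.8, 246.4]
orientation: [-3.141, 0.001, 1.774]
force: [-0.6, 0.1, -0.5]
gripper_width: 39.4
gripper_force: 30.0
```

>>> servo_tool(rows=[[-0.5, -0.09, 0, 0, 0, 0, 1], [-0.75, -0.13, 0, 0, 0, 0, 1], [-0.75, -0.13, 0, 0, 0, 0, 1], [-0.75, -0.13, 0, 0, 0, 0, 1], [-0.75, -0.13, 0, 0, 0, 0, 1], [-0.75, -0.13, 0, 0, 0, 0, 1], [-0.75, -0.13, 0, 0, 0, 0, 1], [-0.75, -0.13, 0, 0, 0, 0, 1], [-0.75, -0.13, 0, 0, 0, 0, 1], [-0.75, -0.13, 0, 0, 0, 0, 1]])

```text
time: 7.65
position: [515.3, -47.1, 245.6]
orientation: [-3.141, -0.0, 1.774]
force: [-0.1, -0.3, -0.5]
gripper_width: 38.9
gripper_force: 30.0
```

>>> servo_tool(rows=[[-0.75, -0.13, 0, 0, 0, 0, 1], [-0.75, -0.13, 0, 0, 0, 0, 1], [-0.75, -0.13, 0, 0, 0, 0, 1], [-0.75, -0.13, 0, 0, 0, 0, 1], [-0.33, -0.06, 0, 0, 0, 0, 1], [0, 0, 0.5, 0, 0, 0, 1], [0, 0, 0.6, 0, 0, 0, 1], [0, 0, 0.6, 0, 0, 0, 1], [0, 0, 0.5, 0, 0, 0, 1], [0, 0, 0.3, 0, 0, 0, 1]])

```text
time: 8.65
position: [519.9, -214.1, 118.6]
orientation: [-3.139, -0.001, 1.774]
force: [-0.2, 0.5, -0.0]
gripper_width: 38.9
gripper_force: 30.0
```

>>> servo_tool(rows=[[0, 0, 0.25, 0, 0, 0, 1], [0, 0, 0.25, 0, 0, 0, 1], [0, 0, 0.08, 0, 0, 0, 1], [0, 0, 0, 0, 0, 0, 0.3], [0, 0, 0, 0, 0, 0, -0.3], [0, 0, 0, 0, 0, 0, -1], [0, 0, 0, 0, 0, 0, -1], [0, 0, 0, 0, 0, 0, -1], [0, 0, 0, 0, 0, 0, -1], [0, 0, -0.3, 0, 0, 0, -1]])

```text
time: 9.65
position: [520.1, -214.1, 105.7]
orientation: [-3.139, -0.001, 1.774]
force: [0.2, -0.5, 0.3]
gripper_width: 82.4
gripper_force: 0.0
```

>>> servo_tool(rows=[[0, 0, -0.6, 0, 0, 0, -1], [0, 0, -0.8, 0, 0, 0, -1], [0, 0, -0.7, 0, 0, 0, -1], [0, 0, -0.3, 0, 0, 0, -1], [0.4, 0, 0, 0, 0, 0, -1], [0.75, 0, 0, 0, 0, 0, -1], [0.75, 0, 0, 0, 0, 0, -1], [0.75, 0, 0, 0, 0, 0, -1], [0.75, 0, 0, 0, 0, 0, -1], [0.75, 0, 0, 0, 0, 0, -1]])

```text
time: 10.65
position: [478.6, -9.9, 226.9]
orientation: [3.141, -0.0, 1.774]
force: [0.7, -0.1, -0.3]
gripper_width: 92.5
gripper_force: 0.0
```

Run:
```python
from h import *
im=cams.grab_frame("top"); cv2.imwrite("pics/b1.png",cv2.resize(im[130:310,140:460],None,fx=2.5,fy=2.5,interpolation=cv2.INTER_CUBIC)[:,:,::-1])
```

```text
(no output)
```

View pics/b1.png

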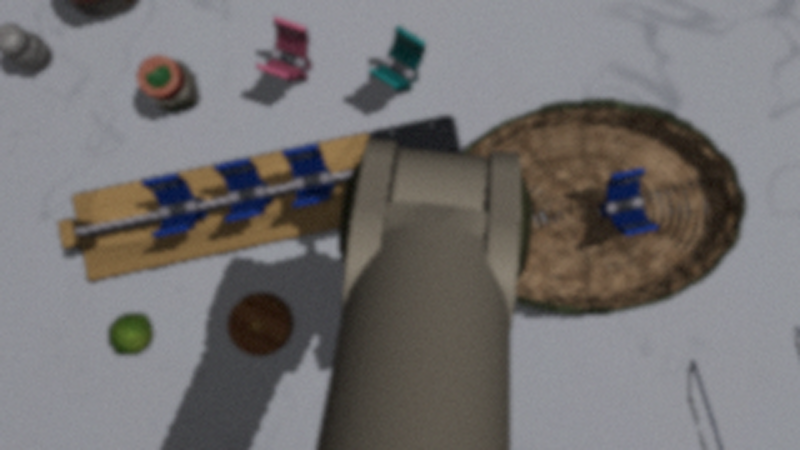

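Clip 1 is standing in the basket at crop (628,200), which meets the condition. Next is clip 4, nearest the basket.

>>> servo_tool(rows=[[0.45, 0.37, 0, 0, 0, 0, -1], [0.45, 0.37, 0, 0, 0, 0, -1], [0.45, 0.37, 0, 0, 0, 0, -1], [0.45, 0.37, 0, 0, 0, 0, -1], [0.45, 0.37, 0, 0, 0, 0, -1], [0, 0, 0.2, 0, 0, 0, -1], [0, 0, 0.4, 0, 0, 0, -1], [0, 0, 0.4, 0, 0, 0, -1], [0, 0, 0.3, 0, 0, 0, -1], [0, 0, 0, 0, 0, 0, -1]])

```text
time: 11.7
position: [545.6, 116.5, 159.8]
orientation: [-3.138, 0.001, 1.773]
force: [-0.3, -0.2, 0.1]
gripper_width: 93.1
gripper_force: 0.0
```

>>> servo_tool(rows=[[0.06, 0, 0.3, 0, 0, 0, -1], [0, 0, 0.3, 0, 0, 0, -1], [0, 0, 0.2, 0, 0, 0, -1], [0, 0, 0.07, 0, 0, 0, -1], [0, 0, 0, 0, 0, 0, 0], [0, 0, 0, 0, 0, 0, 0], [0, 0, 0, 0, 0, 0, 0], [0, 0, 0, 0, 0, 0, 0], [0, 0, 0, 0, 0, 0, 0], [0, 0, 0, 0, 0, 0, 0]])

```text
time: 12.7
position: [547.7, 120.9, 119.5]
orientation: [3.139, -0.001, 1.774]
force: [-1.9, 0.5, 20.9]
gripper_width: 50.3
gripper_force: 14.4
```

Clip 4 reads 14.4 N, so it is firm. I'll release it and slide along the blade to clip 3.

>>> servo_tool(rows=[[0, 0, 0, 0, 0, 0, -0.3], [0, 0, 0, 0, 0, 0, -0.7], [0, 0, 0, 0, 0, 0, -1], [0, 0, 0, 0, 0, 0, -1], [0, 0, 0, 0, 0, 0, -1], [0, 0, 0, 0, 0, 0, -1], [0.3, 0, 0, 0, 0, 0, -1], [0.4, 0, 0, 0, 0, 0, -1], [0.4, 0, 0, 0, 0, 0, -1], [0.2, 0, 0, 0, 0, 0, -1]])

```text
time: 13.7
position: [532.4, 187.1, 118.0]
orientation: [-3.141, -0.001, 1.776]
force: [0.2, -0.5, -0.4]
gripper_width: 93.0
gripper_force: 0.0
```

>>> servo_tool(rows=[[0, 0, 0.04, 0, 0, 0, -1], [0, 0, 0, 0, 0, 0, -0.5], [0, 0, 0, 0, 0, 0, -0.2], [0, 0, 0, 0, 0, 0, 0], [0, 0, 0, 0, 0, 0, 0], [0, 0, 0, 0, 0, 0, 0], [0, 0, 0, 0, 0, 0, 0], [0, 0, 0, 0, 0, 0, 0], [0, 0, 0, 0, 0, 0, 0], [0, 0, 0, 0, 0, 0, 0]])

```text
time: 14.7
position: [534.8, 184.1, 118.0]
orientation: [3.138, -0.001, 1.773]
force: [-1.4, -1.1, 19.3]
gripper_width: 47.2
gripper_force: 15.3
```

Clip 3 is firm too (15.3 N). On to clip 2.

>>> servo_tool(rows=[[0, 0, 0, 0, 0, 0, -0.3], [0, 0, 0, 0, 0, 0, -0.7], [0, 0, 0, 0, 0, 0, -1], [0, 0, 0, 0, 0, 0, -1], [0, 0, 0, 0, 0, 0, -1], [0, 0, 0, 0, 0, 0, -1], [0.4, 0, 0, 0, 0, 0, -1], [0.4, 0, 0, 0, 0, 0, -1], [0.4, 0, 0, 0, 0, 0, -1], [0.3, 0, 0, 0, 0, 0, -1]])

```text
time: 15.7
position: [517.7, 258.9, 116.0]
orientation: [-3.141, -0.0, 1.775]
force: [-0.1, 0.2, -0.0]
gripper_width: 92.9
gripper_force: 0.0
```

>>> servo_tool(rows=[[0, 0, 0, 0, 0, 0, -1], [0, 0, 0, 0, 0, 0, -0.5], [0, 0, 0, 0, 0, 0, -0.2], [0, 0, 0, 0, 0, 0, 0], [0, 0, 0, 0, 0, 0, 0], [0, 0, 0, 0, 0, 0, 0], [0, 0, 0, 0, 0, 0, 0], [0, 0, 0, 0, 0, 0, 0], [0, 0, 0, 0, 0, 0, 0], [0, 0, 0, 0, 0, 0, 0]])

```text
time: 16.7
position: [518.9, 257.7, 116.9]
orientation: [3.14, -0.0, 1.774]
force: [-0.6, -0.8, 5.8]
gripper_width: 46.8
gripper_force: 4.3
```

Clip 2 is weak (4.3 N). I'll lift it and carry it to the basket.

>>> servo_tool(rows=[[0, 0, 0, 0, 0, 0, 1], [0, 0, 0, 0, 0, 0, 1], [0, 0, 0, 0, 0, 0, 1], [0, 0, 0, 0, 0, 0, 1], [0, 0, -0.1, 0, 0, 0, 1], [0, 0, -0.3, 0, 0, 0, 1], [0, 0, -0.5, 0, 0, 0, 1], [0, 0, -0.6, 0, 0, 0, 1], [0, 0, -0.6, 0, 0, 0, 1], [0, 0, -0.6, 0, 0, 0, 1]])

```text
time: 17.7
position: [517.7, 257.3, 252.1]
orientation: [-3.141, 0.0, 1.774]
force: [0.2, 1.0, -0.4]
gripper_width: 39.3
gripper_force: 30.0
```

>>> servo_tool(rows=[[-0.5, -0.1, 0, 0, 0, 0, 1], [-0.8, -0.16, 0, 0, 0, 0, 1], [-0.8, -0.16, 0, 0, 0, 0, 1], [-0.8, -0.16, 0, 0, 0, 0, 1], [-0.8, -0.16, 0, 0, 0, 0, 1], [-0.8, -0.16, 0, 0, 0, 0, 1], [-0.8, -0.16, 0, 0, 0, 0, 1], [-0.8, -0.16, 0, 0, 0, 0, 1], [-0.8, -0.16, 0, 0, 0, 0, 1], [-0.8, -0.16, 0, 0, 0, 0, 1]])

```text
time: 18.7
position: [519.8, -136.5, 251.1]
orientation: [-3.141, -0.0, 1.774]
force: [0.2, 0.4, -1.4]
gripper_width: 39.3
gripper_force: 30.0
```

>>> servo_tool(rows=[[0, 0, 0.2, 0, 0, 0, 1], [0, 0, 0.5, 0, 0, 0, 1], [0, 0, 0.6, 0, 0, 0, 1], [0, 0, 0.6, 0, 0, 0, 1], [0, 0, 0.6, 0, 0, 0, 1], [0, 0, 0.4, 0, 0, 0, 1], [0, 0, 0.2, 0, 0, 0, 1], [0, 0, 0.05, 0, 0, 0, 1], [0, 0, 0, 0, 0, 0, 1], [0, 0, 0, 0, 0, 0, 0.4]])

```text
time: 19.7
position: [520.9, -135.0, 94.5]
orientation: [3.14, 0.0, 1.774]
force: [0.5, -0.1, -0.6]
gripper_width: 39.1
gripper_force: 30.0
```

>>> servo_tool(rows=[[0, 0, 0, 0, 0, 0, 0], [0, 0, 0, 0, 0, 0, -0.5], [0, 0, 0, 0, 0, 0, -1], [0, 0, 0, 0, 0, 0, -1], [0, 0, 0, 0, 0, 0, -1], [0, 0, -0.3, 0, 0, 0, -1], [0, 0, -0.6, 0, 0, 0, -1], [0, 0, -0.8, 0, 0, 0, -1], [0, 0, -0.8, 0, 0, 0, -1], [0, 0, -0.3, 0, 0, 0, -1]])

```text
time: 20.7
position: [521.5, -135.7, 237.1]
orientation: [3.137, 0.001, 1.773]
force: [0.9, -0.7, 0.3]
gripper_width: 92.8
gripper_force: 0.0
```

>>> servo_tool(rows=[[0, -0.4, 0, 0, 0, 0, -1], [0.3, -0.6, 0, 0, 0, 0, -1], [0.3, -0.6, 0, 0, 0, 0, -1], [0.3, -0.4, 0, 0, 0, 0, -1], [0.3, 0, 0, 0, 0, 0, -1], [0.3, 0, 0, 0, 0, 0, -1], [0.3, 0, 0, 0, 0, 0, -1], [0, 0, 0, 0, 0, 0, -1], [0, 0, 0, 0, 0, 0, -1], [0, 0, 0, 0, 0, 0, -1]])

```text
time: 21.7
position: [404.5, -67.6, 233.7]
orientation: [3.141, 0.0, 1.773]
force: [-0.3, -0.5, 0.4]
gripper_width: 93.0
gripper_force: 0.0
```

Run:
```python
from h import *
a=cams.grab_frame("top")[130:310,140:460]; b=cams.grab_frame("side")[140:340,250:420]
a=cv2.resize(a,None,fx=1.5,fy=1.5,interpolation=2); b=cv2.resize(b,None,fx=1.75*1.0,fy=1.75,interpolation=2)
h=np.zeros((max(a.shape[0],b.shape[0]),a.shape[1]+b.shape[1],3),np.uint8); h[:a.shape[0],:a.shape[1]]=a; h[:b.shape[0],a.shape[1]:]=b
cv2.imwrite("pics/end.png",h[:,:,::-1]); print(h.shape)
```

```text
(350, 778, 3)
```

View pics/end.png

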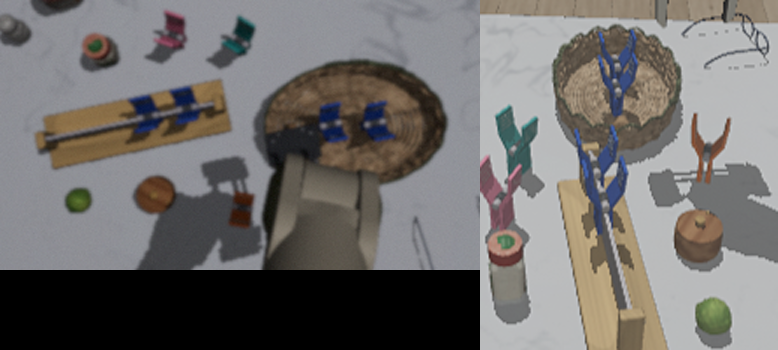

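Both weak clips stand in the basket (crop (332,120) and (375,120)). The two firm ones are upright on the blade (crop (147,112) and (185,103)), and the jar and pot have not moved.

```bash
python3 -c "
from station import manip
print(manip.job_done())"
```

```text
the job is handed in; nothing more can be done
None
```

I put the two weak clips (about 4–5 N when squeezed) in the basket, left the two firm ones (about 14–15 N) upright on the rack, and handed the job in at about 22 s; the hand-in call gave no verdict.

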